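# Sort keyed coupling hubs onto their gauge shafts

### The arm

A 6-joint arm with a two-finger parallel gripper is mounted at the origin on a cart in front of the work surface, level with it; the furniture and walls round the work are solid. World frame = base frame: x ahead of the robot, y to its left, z up, the work surface at z = 0. Lengths are in mm, angles in rad, forces in N, time in s.
With the tool pointing down it reaches from about 325 to 750 mm from the base axis. Payload 7.6 kg.
Tool frame: the origin (TCP) lies at the very end of the fingers, on their centre line; the grasp point (between the pads) lies 19 mm behind it; z points along the fingers, y is the line along which they close (so a half turn about z gives the same grasp; the last joint's range is limited). The gripper opens to 85 mm and grips with 20 to 120 N. Pads are 22 mm wide; open, the fingers measure 114 mm over their backs; the gripper's body (76 mm by 85 mm) begins 54 mm behind the grasp point. The pads swing forward as they close: fully open they stand 13 mm farther back than shut.
Start: joints at [-0.07, 0.052, 1.401, -0, 1.689, -0.07], TCP at [525.02, 0.022, 231.323] pointing down, gripper open.
Joint ranges: [-2.9, 2.9], [-0.91, 2.17], [0.12, 2.37], [-1.06, 4.2], [0.26, 2.73], [-2.93, 2.93]. Speed limits (rad/s): [2.57, 2.57, 3.01, 3.14, 3.14, 3.14].

### API

Orientations are given as a rotation vector (axis times angle).
In Python, from cell import state, read_camera, camera_model, hand_in gives the robot as it stands.
- The arm moves only by the shell command python3 -m handwheel 'ROWS'. ROWS is JSON, a list that holds one entry, the list of rows, each a list of 5 numbers: the closure, from 0 (fully open) to 1 (shut), then the shift along the tool's x, y, z in units of 100 mm (1.0 is 100 mm), then the turn about the tool's z in units of pi rad (1.0 is pi rad). A call has exactly 10 rows; each row is the pose to reach, as a shift and turn from the pose commanded when the call began, along the tool's axes at that moment, turning the shorter way round; what a row does not reach only later rows make up. A row lasts 1/12 s, in which the tool goes at most 41.7 mm and 7.16 degrees, less where a joint would pass 70% of its speed; a pose out of reach is approached as far as the arm can. A call with a number of a shift or a turn outside -1 to 1 is refused whole. A call with a gripper value outside its range is refused whole. The fingers move at their own pace and stop on an object; the grip force is fixed at half the most. Time passes only in rows, so rows that repeat a pose let the fingers close, or fill a call up. It gives the time, the measured TCP pose, the force, the opening and the grip force at its end, in the units of the state.
- state(): the state, without advancing time (a new reading comes with each control period).
- read_camera(name): name is "scene" or "side" or "wrist"; returns (picture, depth): 384x512x3 uint8, blue, green, red; 384x512 float32, mm along the optical axis (not along the pixel's ray), 0 where there is no reading.
- camera_model(name): a dict with "fx", "fy", "cx", "cy" (pixels), "dist" ([k1, k2, p1, p2, k3] as OpenCV has them; the pictures are not rectified), "eye" and "orientation" of the camera in the world. Camera axes: x right, y down, z forward; pixel columns grow to the right and rows downward; lengths in mm; the calibration is good to about 2 mm. A picture is of the moment at which its call begins: read the wrist's pose just before it. camera_model takes no time and is no camera call; for the wrist camera it gives the pose at the moment of the call.
- hand_in(): hands the job in; it is judged then, once.
The state is a dict: "time_s": time; "q": joint angles; "qd": joint speeds; "effort": joint torques, N m; "tool_pos": TCP position; "tcp_rot": TCP orientation; "wrist_force": force on the tool from outside, world axes, zero at the start; "wrist_torque": the same for the moment, N m; "width": finger opening in mm; "grasp_force": force on a finger pad.
Only numpy, scipy, OpenCV 4.12 (cv2) and the standard library are available. Lean on these libraries where they do the work, as an engineer would, in place of code of your own. Each camera call takes 0.05 s, during which the arm holds its last target. There are 200 camera calls.

### The job

Three look-alike coupling hubs lie on the bench: one has its keyway on the left of the slot, one on the right, one has none. Slide each keyed hub along the worktop, without lifting it, onto the stub shaft whose key fits its keyway until it is fully home with its front face flush against the stand, then let go. Leave the hub without a keyway, and everything else on the bench, where it is.

Things in the scene. Friction and masses are not known exactly. Their poses are not given: they have to be found in the camera images.
- hub_left: loose dark-steel U-shaped coupling hub lying flat, 90 (x) x 100 (y) x 34 mm high, 0.35-0.7 kg, too wide to grip across; flat rear (-x) face. Slot 33 wide, 59 deep, open above and below, in from the middle of its front (+x) face; keyway on the slot's left (+y). Origin: centre of underside; +x out of the slot, away from the robot within 0.35 rad at the start
- hub_right: loose dark-steel U-shaped coupling hub lying flat, 90 (x) x 100 (y) x 34 mm high, 0.35-0.7 kg, too wide to grip across; flat rear (-x) face. Slot 33 wide, 59 deep, open above and below, in from the middle of its front (+x) face; keyway on the slot's right (-y). Origin: centre of underside; +x out of the slot, away from the robot within 0.35 rad at the start
- hub_blank: loose hub like the other two (90 x 100 x 34 mm, slot 33 wide, 59 deep) but with no keyway: fits neither shaft, to be left alone. Starts at the far left or far right of the row of three hubs. Origin: centre of underside; +x out of the slot
- hub_left_mouth (a point): middle of hub_left's front face at its underside (slot mouth), 45 mm along +x from its origin. Here the slot's left (+y) wall is cut back 11.5 mm, to 28 mm from the centre line, over 28 mm of length: the keyway. It fits shaft_left; on the other shaft the hub stops 24 mm short
- hub_right_mouth (a point): middle of hub_right's front face at its underside (slot mouth), 45 mm along +x from its origin. Here the slot's right (-y) wall is cut back 11.5 mm, to 28 mm from the centre line, over 28 mm of length: the keyway. It fits shaft_right; on the other shaft the hub stops 24 mm short
- shaft_left: fixed grey gauge stand, block 86 wide, 56 high, 44 deep, foot 112 wide, 75 deep. From its flat front face a level dark-steel shaft 30 mm thick, axis 18 up, sticks out 56 mm to -x, last 18 mm tapering to 10; at its root a key 24 long, 10 high, 10 proud of the left (+y) side. Origin: worktop under the axis, in the front face's plane; x along the shaft, yaw within 0.2 rad
- shaft_right: fixed grey gauge stand, block 86 wide, 56 high, 44 deep, foot 112 wide, 75 deep. From its flat front face a level dark-steel shaft 30 mm thick, axis 18 up, sticks out 56 mm to -x, last 18 mm tapering to 10; at its root a key 24 long, 10 high, 10 proud of the right (-y) side. Origin: worktop under the axis, in the front face's plane; x along the shaft, yaw within 0.2 rad
- jar_mid: clear screw-top sample jar with black lid, 45 mm across, 61 high, between the two stands, behind the lid; bystander. Origin: centre of the underside.
- jar_left: clear screw-top sample jar with black lid, 45 mm across, 61 high, left of the stands; bystander. Origin: centre of the underside.
- lid: loose black jar lid lying flat, 45 mm across, 16 high, between the tips of the two shafts; bystander. Origin: centre of the underside.
- adapter: black moulded mains adapter, 47 x 89 x 30 mm, near the front edge on the right; bystander. Origin: centre of the underside.
- bench_timer: white digital timer lying face up, 58 x 62 x 20 mm, near the front edge on the left; bystander. Origin: centre of the underside.
Not all that is in view belongs to the job. Leave any pink look-alike of the hub_right alone.

How it is judged:
By the outcome, as a careful person would: the job done as asked, in the order asked, and still so for the second after the job is handed in, with the robot touching nothing.
It also fails if it takes over 72 s, if anything falls off the work surface, if the arm or the gripper's body presses on something with over 40 N, if the wrist force passes 120 N, or if a joint passes its speed limit or range.

## Working session

There is one attempt and no reset: what is moved stays moved. The work goes in short steps, Python scripts to look and compute and a shell command to move; the robot and the scene stay as the last step left them, time stands still between calls to the robot, and variables do not carry over. Pictures are saved under pics/ and viewed, at most 10 in all, crops included, and the job is handed in when it is done.

```bash
mkdir -p pics
cat > h.py <<'E'
import numpy as np,cv2
from cell import *
from scipy.spatial.transform import Rotation as R
def cam(n):
    m=camera_model(n); p,d=read_camera(n); return m,p,d
def rot(m):
    o=np.array(m["orientation"],float)
    return o if o.shape==(3,3) else R.from_rotvec(o).as_matrix()
def rays(m,uv):
    K=np.array([[m["fx"],0,m["cx"]],[0,m["fy"],m["cy"]],[0,0,1.]])
    n=cv2.undistortPoints(np.array(uv,float).reshape(-1,1,2),K,np.array(m["dist"],float)).reshape(-1,2)
    return np.c_[n,np.ones(len(n))]
def plane(m,uv,z):
    r=rays(m,uv)@rot(m).T; e=np.array(m["eye"]); return e+r*((z-e[2])/r[:,2])[:,None]
def cloud(m,d):
    v,u=np.mgrid[:384,:512]; r=rays(m,np.c_[u.ravel(),v.ravel()])
    P=(r*d.ravel()[:,None])@rot(m).T+np.array(m["eye"]); P[d.ravel()==0]=np.nan
    return P.reshape(384,512,3)
E
python3 - <<'E'
from h import *
for n in("scene","side","wrist"):
    m,p,d=cam(n); print(n,m); np.savez(f"pics/{n}0.npz",p=p,d=d)
    cv2.imwrite(f"pics/{n}0.png",p)
a=[cv2.imread(f"pics/{n}0.png") for n in("scene","side")]
cv2.imwrite("pics/a.png",cv2.resize(a[0],(800,600)))
print(state())
E
```

```text
scene {'fx': 438.62020221883563, 'fy': 438.62020221883563, 'cx': 250.05502677948212, 'cy': 193.3371744544613, 'dist': array([-0.05539716,  0.        ,  0.        ,  0.        ,  0.        ]), 'eye': array([-213.57305884,  655.28128407, 1048.46609275]), 'orientation': array([-1.0190639 ,  2.437083  , -1.00513195])}
side {'fx': 456.54881948685716, 'fy': 456.54881948685716, 'cx': 253.25976288358612, 'cy': 190.6760365385132, 'dist': array([0.06013353, 0.        , 0.        , 0.        , 0.        ]), 'eye': array([ 441.3002422 , 1039.93675049, 1048.8190719 ]), 'orientation': array([-0.14805376,  2.84604986, -1.25357276])}
wrist {'fx': 299.8624678348887, 'fy': 299.8624678348887, 'cx': 255.33411362081893, 'cy': 193.27121305973077, 'dist': array([-0.07592584,  0.        ,  0.        ,  0.        ,  0.        ]), 'eye': array([525.36393788,  68.87438688, 373.22027043]), 'orientation': array([ 2.86505272e+00,  4.49851094e-04, -2.46493641e-03])}
{'time_s': 0.15, 'q': array([-7.03019943e-02,  5.26774984e-02,  1.40148611e+00,  2.45362390e-05,
        1.68859700e+00, -7.03274564e-02]), 'qd': array([ 1.06198616e-03, -2.50391148e-03, -2.84945671e-03, -6.07136363e-04,
       -1.19110239e-04, -8.05875939e-05]), 'effort': array([ 9.01752592e-04, -3.81951857e+01, -3.60423374e+01, -3.57651027e-05,
        4.66565543e-03,  6.07237575e-05]), 'tool_pos': array([5.24775445e+02, 4.45616891e-02, 2.30676256e+02]), 'tcp_rot': array([-2.22077500e+00, -2.22083792e+00,  1.17368175e-03]), 'wrist_force': array([ 0.52257207, -0.51253565, -1.21159338]), 'wrist_torque': array([ 0.00121063, -0.02518547, -0.01325395]), 'grasp_force': 0.0, 'width': 85.28879232858998}
```

View pics/a.png

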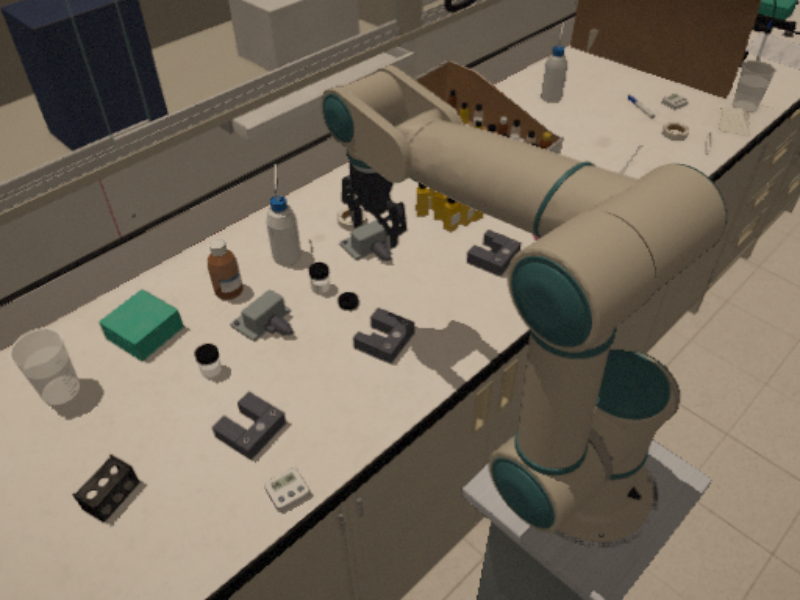

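View pics/wrist0.png

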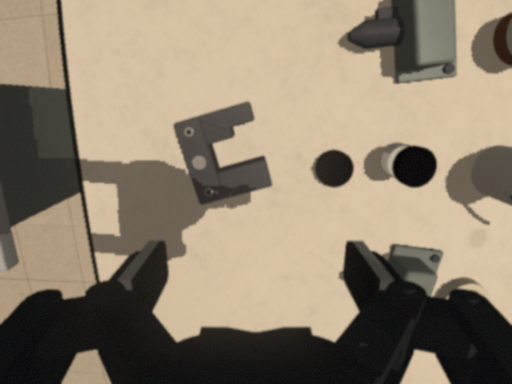

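View pics/side0.png

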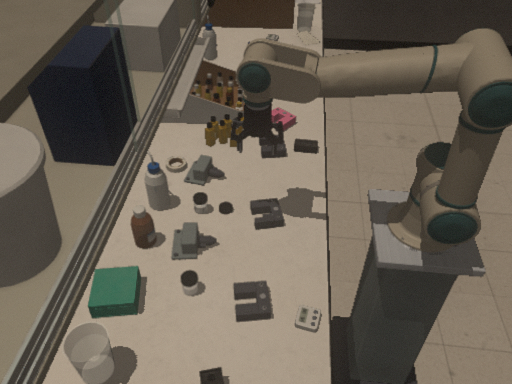

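Run:
```python
from h import *
S=2 # px: 1.25mm/px
tiles=[]
for n in("scene","side","wrist"):
    f=np.load(f"pics/{n}0.npz"); m=camera_model(n); P=cloud(m,f['d']); 
    hub=(P[...,2]>26)&(P[...,2]<42)&(f['p'].max(2)<110)&(P[...,0]>250)&(P[...,0]<720)
    k,l,st,c=cv2.connectedComponentsWithStats(hub.astype(np.uint8))
    for i in range(1,k):
        if st[i,4]>150:
            q=P[l==i]; r=cv2.minAreaRect(q[:,:2].astype(np.float32)); print(n,'z%.1f'%np.median(q[:,2]),np.round(r[0],1),np.round(r[1],1),round(r[2],1),'px',np.round(c[i]),st[i,4])
    # ortho at hub top plane z=34: x up, y left ; 1mm/px
    X,Y=np.meshgrid(np.arange(720,280,-1.),np.arange(400,-320,-1.),indexing='ij')
    w=np.stack([X,Y,0*X+34],-1).reshape(-1,3); Rm=rot(m); 
    K=np.array([[m["fx"],0,m["cx"]],[0,m["fy"],m["cy"]],[0,0,1.]])
    pc=(w-m["eye"])@Rm
    uv=cv2.projectPoints(pc,np.zeros(3),np.zeros(3),K,np.array(m["dist"]))[0].reshape(*X.shape,2).astype(np.float32)
    t=cv2.remap(f['p'],uv,None,cv2.INTER_LINEAR); cv2.imwrite(f"pics/o_{n}.png",t)
a=cv2.imread("pics/o_side.png");b=cv2.imread("pics/o_scene.png")
c=np.vstack([a,b]); c=cv2.resize(c,None,fx=600/c.shape[0],fy=600/c.shape[0]); cv2.imwrite("pics/o.png",cv2.convertScaleAbs(a,alpha=1.6,beta=10))
```

```text
scene z34.7 [  589.  -1429.9] [260.3  30.4] 3.3 px [441.  48.] 165
scene z33.9 [ 492.1 -335.4] [ 88.8 108.5] 11.1 px [317. 160.] 397
scene z32.1 [669.7 170.6] [91.4 66. ] 72.6 px [173. 205.] 175
scene z33.5 [484.2  19.5] [ 91.8 101.1] 16.5 px [247. 213.] 530
scene z33.9 [498.7 346.8] [91.2 99.6] 11.9 px [160. 270.] 724
side z33.3 [  586.4 -1430.4] [261.5  41.9] 3.6 px [269.  22.] 156
side z30.4 [ 369.8 -353.5] [53.  85.3] 89.7 px [306. 143.] 166
side z33.5 [487.   19.3] [ 90.3 105.2] 15.8 px [268. 210.] 531
side z33.4 [501.2 347.1] [ 90.  102.9] 11.3 px [253. 299.] 910
wrist z31.5 [672.4 135.7] [59.6 77.2] 30.5 px [389.  33.] 1506
wrist z34.1 [487.8  16.6] [89.4 99. ] 15.5 px [219. 156.] 4677
```

View pics/o.png

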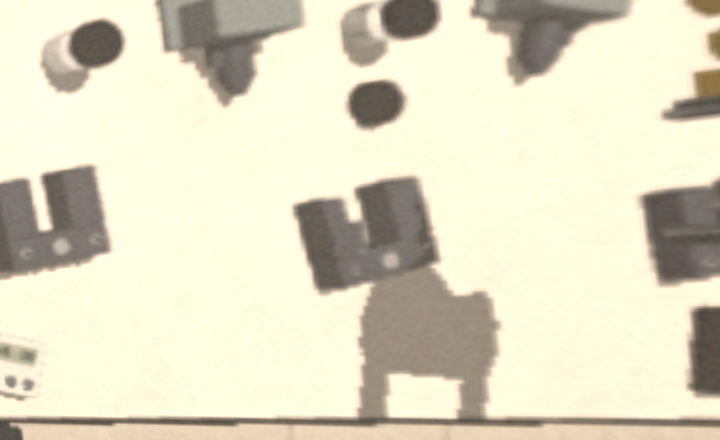

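```bash
python3 -m handwheel '[[[0,0.4,0.3,0,0],[0,0.8,0.6,0,0],[0,1,0.7,0,0],[0,1,0.7,0,0],[0,1,0.7,0,0],[0,1,0.7,0,0],[0,1,0.7,0,0],[0,1,0.7,0,0],[0,1,0.7,0,0],[0,1,0.7,0,0]]]'
cat >> h.py <<'E'
def ortho(m,p,x0,x1,y0,y1,z,s):
    X,Y=np.meshgrid(np.arange(x1,x0,-1./s),np.arange(y1,y0,-1./s),indexing='ij')
    w=np.stack([X,Y,0*X+z],-1).reshape(-1,3)
    K=np.array([[m["fx"],0,m["cx"]],[0,m["fy"],m["cy"]],[0,0,1.]])
    uv=cv2.projectPoints((w-m["eye"])@rot(m),np.zeros(3),np.zeros(3),K,np.array(m["dist"]))[0].reshape(*X.shape,2).astype(np.float32)
    return cv2.remap(p,uv,None,cv2.INTER_LINEAR)
def stand(P,ylo,yhi):
    # block top z~56, shaft z 20..36 , returns info
    Q=P.reshape(-1,3); Q=Q[np.isfinite(Q[:,0])&(Q[:,1]>ylo)&(Q[:,1]<yhi)&(Q[:,0]>560)&(Q[:,0]<800)]
    t=Q[(Q[:,2]>50)&(Q[:,2]<60)]; r=cv2.minAreaRect(t[:,:2].astype(np.float32))
    print('blocktop z%.1f'%np.median(t[:,2]),r,len(t)); b=cv2.boxPoints(r); print('corners',np.round(b,1).tolist())
    return Q
E
python3 - <<'E'
from h import *
m,p,d=cam("wrist"); np.savez("pics/w1.npz",p=p,d=d); P=cloud(m,d)
Q=stand(P,90,240)
cv2.imwrite("pics/w1.png",p)
E
```

```text
time_s: 0.98
tool_pos: [594.9, 99.3, 231.8]
tcp_rot: [2.222, 2.22, 0.001]
wrist_force: [-0.3, -0.4, 0.3]
width: 85.2
grasp_force: 0.0
blocktop z55.8 ((704.0882568359375, 158.60198974609375), (44.17778015136719, 86.08012390136719), 7.693975448608398) 3342
corners [[676.4000244140625, 198.3000030517578], [688.0, 113.0], [731.7000122070312, 118.9000015258789], [720.2000122070312, 204.1999969482422]]
```

View pics/w1.png

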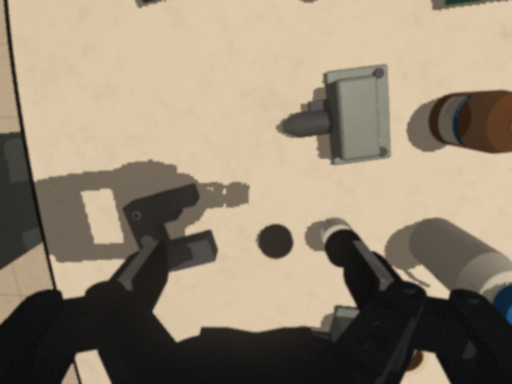

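```bash
python3 -m handwheel '[[[0,-0.4,-0.4,0,0],[0,-0.7,-0.75,0,0],[0,-0.9,-1,0,0],[0,-0.9,-1,0.2,0],[0,-0.9,-1,0.4,0],[0,-0.9,-1,0.6,0],[0,-0.9,-1,0.7,0],[0,-0.9,-1,0.7,0],[0,-0.9,-1,0.7,0],[0,-0.9,-1,0.7,0]]]'
python3 -m handwheel '[[[0,0,-0.2,0,-0.03],[0,0,-0.36,0,-0.06],[0,0,-0.36,0,-0.087],[0,0,-0.36,0,-0.087],[0,0,-0.36,0,-0.087],[0,0,-0.36,0,-0.087],[0,0,-0.36,0,-0.087],[0,0,-0.36,0,-0.087],[0,0,-0.36,0,-0.087],[0,0,-0.36,0,-0.087]]]'
cat >> h.py <<'E'
def hubs(P,p,box):
    x0,x1,y0,y1=box
    k=(P[...,2]>28)&(P[...,2]<39)&(p.max(2)<110)&(P[...,0]>x0)&(P[...,0]<x1)&(P[...,1]>y0)&(P[...,1]<y1)
    n,l,st,c=cv2.connectedComponentsWithStats(k.astype(np.uint8))
    for i in range(1,n):
        if st[i,4]>150:
            q=P[l==i]; r=cv2.minAreaRect(q[:,:2].astype(np.float32)); print('hub z%.1f'%np.median(q[:,2]),np.round(r[0],1),np.round(r[1],1),round(r[2],1),st[i,4], np.round(cv2.boxPoints(r),1).tolist())
E
python3 - <<'E'
from h import *
m,p,d=cam("wrist"); P=cloud(m,d); hubs(P,p,(400,560,-60,100))
s=state(); print(s['tool_pos'],R.from_rotvec(s['tcp_rot']).as_matrix().round(3))
cv2.imwrite("pics/w2.png",np.hstack([p,cv2.resize(ortho(m,p,400,560,-60,100,34,2),(384,384))]))
E
```

```text
time_s: 1.87
tool_pos: [495.7, 10.1, 162.7]
tcp_rot: [2.22, 2.221, 0.002]
wrist_force: [0.1, 0.7, 0.8]
width: 85.5
grasp_force: 0.0
time_s: 2.7
tool_pos: [459.1, 10.0, 161.2]
tcp_rot: [-1.899, -2.503, 0.0]
wrist_force: [0.0, 0.3, -0.0]
width: 85.4
grasp_force: 0.0
hub z34.1 [486.8  18.3] [88.2 98.4] 15.6 6907 [[431.1000061035156, 53.79999923706055], [457.6000061035156, -41.0], [542.5, -17.299999237060547], [516.0, 77.5]]
[459.0659534   10.04186142 161.23899875] [[-0.27   0.963 -0.   ]
 [ 0.963  0.27   0.   ]
 [ 0.    -0.    -1.   ]]
```

```bash
python3 -c "
import cv2;a=cv2.imread('pics/w2.png');cv2.imwrite('pics/w2s.png',cv2.resize(a,(800,343)))"
```

```text
(no output)
```

View pics/w2s.png

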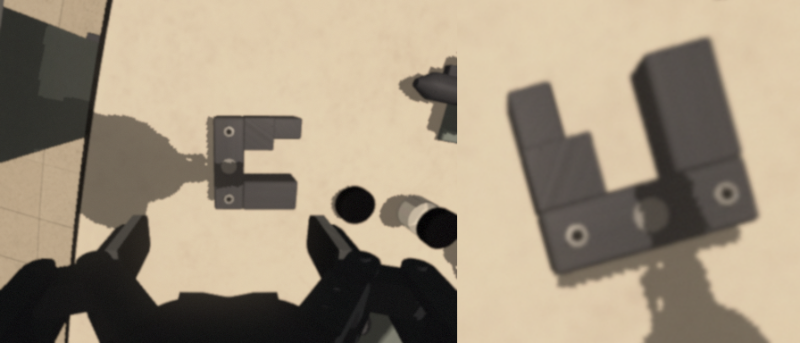

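```bash
python3 -m handwheel '[[[0,0,0,0.3,0],[0,0,0,0.6,0],[0,0,0,1,0],[0,0,0,1,0],[0,0,0,1,0],[0,0,0,1,0],[0,0,0,1,0],[0,0,0,1,0],[0,0,0,1,0],[0,0,0,1,0]]]'
python3 -m handwheel '[[[0,0,0,0.2,0],[0,0,0,0.4,0],[0,0,0,0.53,0],[0,0,0,0.53,0],[0,0,0,0.53,0],[1,0,0,0.53,0],[1,0,0,0.53,0],[1,0,0,0.53,0],[1,0,0,0.53,0],[1,0,0,0.53,0]]]'
python3 -m handwheel '[[[1,0,0,0,0],[1,0,0,0,0],[1,0,0,0,0],[1,0,0,0,0],[1,0,0,0,0],[1,0,0,0,0],[1,0,0,0,0],[1,0,0,0,0],[1,0,0,0,0],[1,0,0,0,0]]]'
```

```text
time_s: 3.58
tool_pos: [459.6, 10.0, 62.4]
tcp_rot: [1.897, 2.502, 0.002]
wrist_force: [0.5, -0.6, 0.1]
width: 85.2
grasp_force: 0.0
time_s: 4.42
tool_pos: [459.8, 10.0, 9.2]
tcp_rot: [1.897, 2.502, 0.002]
wrist_force: [-1.3, 0.4, -2.8]
width: 31.2
grasp_force: 61.5
time_s: 5.25
tool_pos: [459.7, 10.0, 9.2]
tcp_rot: [1.897, 2.502, 0.002]
wrist_force: [-0.3, 1.3, 6.0]
width: 30.8
grasp_force: 62.7
```

```bash
python3 -m handwheel '[[[1,0.12,0,0,0],[1,0.25,0.05,0,0],[1,0.38,0.1,0,0.01],[1,0.5,0.15,0,0.02],[1,0.62,0.22,0,0.03],[1,0.74,0.3,0,0.044],[1,0.86,0.4,0,0.044],[1,0.95,0.5,0,0.044],[1,1,0.5,0,0.044],[1,1,0.5,0,0.044]]]'
python3 - <<'E'
from h import *
s=state(); print(s['tool_pos'],R.from_rotvec(s['tcp_rot']).as_matrix()[:2,:2].round(4),s['width'],s['wrist_force'])
m,p,d=cam("wrist"); P=cloud(m,d); hubs(P,p,(440,640,40,230)); Q=stand(P,90,240)
# shaft: z 10..36 in front of face
k=(P[...,2]>22)&(P[...,2]<37)&(P[...,0]>615)&(P[...,0]<690)&(P[...,1]>115)&(P[...,1]<190)&(p.max(2)<90)
q=P[k]; print(len(q),q[:,0].min()); 
for x in range(625,680,5):
    w=q[abs(q[:,0]-x)<2.5]; 
    if len(w): print(x,w[:,1].min().round(1),w[:,1].max().round(1),w[:,2].max().round(1))
cv2.imwrite("pics/w3.png",np.hstack([p,cv2.resize(ortho(m,p,480,720,40,240,34,2),(320,384))]))
E
```

```text
time_s: 6.08
tool_pos: [481.4, 120.7, 9.2]
tcp_rot: [2.064, 2.366, 0.004]
wrist_force: [4.7, 3.0, 5.0]
width: 30.9
grasp_force: 62.6
[481.37574763 120.69269773   9.16726712] [[-0.1356  0.9908]
 [ 0.9908  0.1355]] 30.901130177844244 [4.72069772 2.98108976 5.02532432]
hub z34.1 [502.3 132.4] [102.7  82.8] 8.0 21318 [[445.70001220703125, 166.1999969482422], [457.29998779296875, 84.19999694824219], [558.9000244140625, 98.5], [547.4000244140625, 180.60000610351562]]
hub z34.2 [551.7  98.7] [ 4.3 17.9] 56.1 162 [[543.0999755859375, 101.9000015258789], [557.9000244140625, 91.9000015258789], [560.2999877929688, 95.5], [545.5, 105.4000015258789]]
blocktop znan ((0.0, 0.0), (0.0, 0.0), 0.0) 0
corners [[0.0, 0.0], [0.0, 0.0], [0.0, 0.0], [0.0, 0.0]]
  return _methods._mean(a, axis=axis, dtype=dtype,
  ret = ret.dtype.type(ret / rcount)
Traceback (most recent call last):
ValueError: zero-size array to reduction operation minimum which has no identity
```

Run:
```python
from h import *
f=np.load("pics/w1.npz");p,d=f['p'],f['d']
m=camera_model("wrist"); m['eye']=np.array([594.9+.5,99.3+68.85,231.8+142.5]); m['orientation']=np.array([2.86505,.00045,-.0025])
P=cloud(m,d); stand(P,90,240)
def shaft(P,p,f,yaw):
    c,s=np.cos(yaw),np.sin(yaw); L=P-np.array([*f,0]); u=L[...,0]*c+L[...,1]*s; v=-L[...,0]*s+L[...,1]*c
    k=(L[...,2]>14)&(L[...,2]<37)&(u>-62)&(u<-2)&(abs(v)<30)&(p.max(2)<100)
    print('n',k.sum(),'tip',np.round(np.percentile(u[k],[0.5,2]),1) if k.any() else '')
    for a in range(-55,0,6):
        w=k&(abs(u-a)<3)
        if w.sum()>5: print(a,v[w].min().round(1),v[w].max().round(1),'z',P[...,2][w].max().round(1), 'ridge',np.round(np.mean(v[w&(P[...,2]>P[...,2][w].max()-2.5)]),1))
shaft(P,p,(682.2,155.7),.134)
for n in("side","scene"):
    m,p,d=cam(n); cv2.imwrite(f"pics/{n}3.png",p);P=cloud(m,d); print(n); shaft(P,p,(682.2,155.7),.134); stand(P,90,240)
```

```text
blocktop z55.4 ((703.50390625, 158.72276306152344), (44.12165832519531, 86.0330581665039), 7.9226837158203125) 3330
corners [[675.7000122070312, 198.3000030517578], [687.5999755859375, 113.0999984741211], [731.2999877929688, 119.19999694824219], [719.4000244140625, 204.39999389648438]]
n 1272 tip [-55.6 -53.4]
-55 -7.0 5.8 z 26.1 ridge -0.5
-49 -10.0 9.6 z 28.2 ridge -0.2
-43 -12.9 12.2 z 32.0 ridge -0.5
-37 -13.6 13.0 z 34.3 ridge -0.3
-31 -13.1 14.4 z 34.1 ridge 0.0
-25 -13.7 22.5 z 33.8 ridge 0.2
-19 -13.7 24.0 z 33.5 ridge 0.3
-13 -14.4 24.5 z 33.7 ridge 0.7
-7 -14.2 24.6 z 33.8 ridge -0.5
-1 -14.3 24.2 z 34.1 ridge 2.4
side
n 168 tip [-52. -51.]
-49 -2.7 10.2 z 31.5 ridge 4.8
-43 -5.2 12.5 z 32.2 ridge 5.0
-37 -4.3 15.7 z 34.4 ridge 1.8
-31 -4.6 15.6 z 36.9 ridge 3.9
-25 -6.1 23.6 z 33.4 ridge 0.4
-19 -5.7 26.8 z 34.6 ridge 4.6
-13 -1.8 25.2 z 36.6 ridge 1.2
-7 -5.0 25.7 z 34.1 ridge 3.0
-1 -4.0 24.4 z 34.3 ridge 3.8
blocktop z55.8 ((703.579345703125, 158.59408569335938), (43.1769905090332, 89.60816192626953), 7.3412275314331055) 322
corners [[676.4000244140625, 200.3000030517578], [687.9000244140625, 111.4000015258789], [730.7000122070312, 116.9000015258789], [719.2999877929688, 205.8000030517578]]
scene
n 159 tip [-56.2 -54.5]
-55 -4.1 8.9 z 27.9 ridge 4.1
-49 -4.9 10.7 z 34.0 ridge 3.3
-43 -6.9 16.7 z 36.4 ridge -0.9
-37 -3.5 15.9 z 35.1 ridge 6.3
-31 -10.7 16.1 z 34.3 ridge 3.3
-25 -1.9 27.0 z 33.6 ridge 4.5
-19 -12.0 25.8 z 33.2 ridge -0.6
-13 -11.1 26.4 z 34.2 ridge -0.5
-7 -28.6 26.4 z 35.5 ridge -11.3
-1 -22.0 28.9 z 36.2 ridge 2.5
blocktop z55.3 ((701.4417724609375, 160.8480682373047), (48.07350540161133, 87.1231460571289), 8.580972671508789) 266
corners [[671.2000122070312, 200.3000030517578], [684.2000122070312, 114.19999694824219], [731.7000122070312, 121.4000015258789], [718.7000122070312, 207.5]]
```

```bash
python3 -m handwheel '[[[1,0.02,0.08,0,0],[1,0.063,0.2,0,0],[1,0.063,0.3,0,0],[1,0.063,0.4,0,0],[1,0.063,0.5,0,0],[1,0.063,0.6,0,0],[1,0.063,0.67,0,0],[1,0.063,0.67,0,0],[1,0.063,0.67,0,0],[1,0.063,0.67,0,0]]]'
python3 -m handwheel '[[[1,0,0.03,0,0],[1,0,0.06,0,0],[1,0,0.09,0,0],[1,0,0.12,0,0],[1,0,0.15,0,0],[1,0,0.18,0,0],[1,0,0.2,0,0],[1,0,0.22,0,0],[1,0,0.22,0,0],[1,0,0.22,0,0]]]'
```

```text
time_s: 7.07
tool_pos: [546.4, 134.9, 9.2]
tcp_rot: [2.066, 2.365, 0.003]
wrist_force: [2.9, 2.0, 6.1]
width: 30.5
grasp_force: 62.7
time_s: 7.9
tool_pos: [566.9, 137.7, 9.2]
tcp_rot: [-2.066, -2.365, 0.001]
wrist_force: [-5.4, -0.4, 10.1]
width: 30.8
grasp_force: 63.4
```

```bash
python3 -m handwheel '[[[1,0.004,0.03,0,0],[1,0.004,0.06,0,0],[1,0.004,0.09,0,0],[1,0.004,0.12,0,0],[1,0.004,0.15,0,0],[1,0.004,0.18,0,0],[1,0.004,0.2,0,0],[1,0.004,0.22,0,0],[1,0.004,0.22,0,0],[1,0.004,0.22,0,0]]]'
python3 - <<'E'
from h import *
s=state(); print(s['tool_pos'],s['wrist_force'],s['wrist_torque'])
m,p,d=cam("side"); cv2.imwrite("pics/i1.png",cv2.resize(p[190:290,150:290],None,fx=5,fy=5,interpolation=cv2.INTER_CUBIC))
E
```

```text
time_s: 8.73
tool_pos: [588.6, 141.1, 9.2]
tcp_rot: [-2.066, -2.365, 0.001]
wrist_force: [-6.6, 0.3, 10.5]
width: 30.8
grasp_force: 63.4
[588.63956187 141.06233114   9.19700915] [-6.56819797  0.30122709 10.48222825] [-0.08484195  0.51557266  0.03223076]
```

View pics/i1.png

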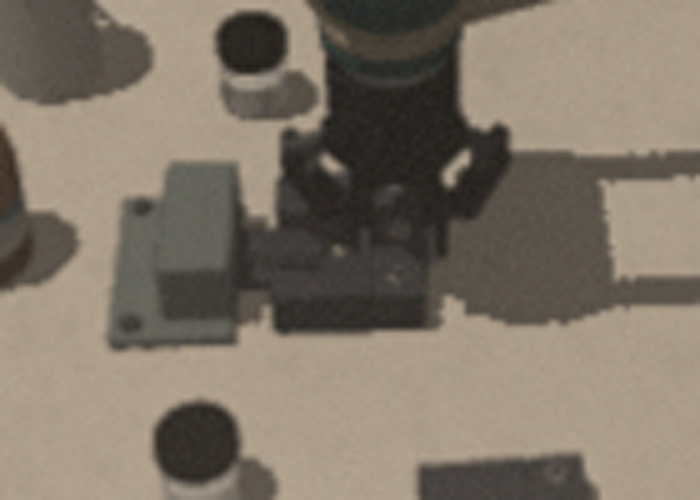

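```bash
python3 -m handwheel '[[[0.55,0,0,0,0],[0.55,0,0,0,0],[0.55,0,0,0,0],[0.55,0,0,0,0],[0.55,0,-0.02,0,0],[0.55,0,-0.02,0,0],[0.55,0,-0.02,-0.1,0],[0.55,0,-0.02,-0.3,0],[0.55,0,-0.02,-0.5,0],[0.55,0,-0.02,-0.6,0]]]'
python3 -m handwheel '[[[1,0,-0.2,-0.05,0],[1,0,-0.5,-0.05,0],[1,0,-0.5,-0.05,0],[1,0,-0.5,0,0],[1,0,-0.5,0.2,0],[1,0,-0.5,0.4,0],[1,0,-0.5,0.58,0],[1,0,-0.5,0.58,0],[1,0,-0.5,0.58,0],[1,0,-0.5,0.58,0]]]'
python3 - <<'E'
from h import *
m,p,d=cam("side"); cv2.imwrite("pics/i2.png",p); P=cloud(m,d); hubs(P,p,(540,690,80,220))
E
```

```text
time_s: 9.62
tool_pos: [588.5, 141.4, 71.9]
tcp_rot: [2.065, 2.364, 0.005]
wrist_force: [0.4, 0.2, 0.9]
width: 38.4
grasp_force: 0.0
time_s: 10.45
tool_pos: [539.0, 134.6, 11.5]
tcp_rot: [2.066, 2.365, 0.003]
wrist_force: [0.4, -0.0, -0.6]
width: 0.0
grasp_force: 0.0
hub z33.8 [617.9 146.8] [ 87.5 103.1] 7.7 550 [[567.7000122070312, 192.0], [581.5, 89.80000305175781], [668.2000122070312, 101.5], [654.4000244140625, 203.6999969482422]]
```

```bash
python3 -m handwheel '[[[1,0.01,0.1,0,0],[1,0.01,0.2,0,0],[1,0.01,0.24,0,0],[1,0.01,0.27,0,0],[1,0.01,0.3,0,0],[1,0.01,0.32,0,0],[1,0.01,0.34,0,0],[1,0.01,0.36,0,0],[1,0.01,0.37,0,0],[1,0.01,0.37,0,0]]]'
python3 -m handwheel '[[[1,0,0.01,0,0],[1,0,0.01,0,0],[1,0,0.02,0,0],[1,0,0.02,0,0],[1,0,0.03,0,0],[1,0,0.03,0,0],[1,0,0.03,0,0],[1,0,0.03,0,0],[1,0,0.03,0,0],[1,0,0.03,0,0]]]'
python3 - <<'E'
from h import *
m,p,d=cam("side"); cv2.imwrite("pics/i3.png",p); P=cloud(m,d); hubs(P,p,(540,690,80,220))
E
```

```text
time_s: 11.33
tool_pos: [574.3, 140.4, 10.5]
tcp_rot: [2.066, 2.366, 0.0]
wrist_force: [-3.5, -0.5, 2.4]
width: -0.1
grasp_force: 1.8
time_s: 12.17
tool_pos: [577.2, 140.8, 10.3]
tcp_rot: [2.066, 2.366, 0.0]
wrist_force: [-4.2, -0.6, 3.2]
width: -0.2
grasp_force: 2.0
hub z33.7 [626.9 152.5] [104.4 123.4] 88.3 611 [[563.5999755859375, 102.19999694824219], [687.0, 98.4000015258789], [690.2000122070312, 202.8000030517578], [566.7999877929688, 206.5]]
```

Still sliding freely (4 N is friction); continue in small steps until the force rises.

```bash
python3 -m handwheel '[[[1,0,0.01,0,0],[1,0,0.02,0,0],[1,0,0.03,0,0],[1,0,0.03,0,0],[1,0,0.03,0,0],[1,0,0.03,0,0],[1,0,0.03,0,0],[1,0,0.03,0,0],[1,0,0.03,0,0],[1,0,0.03,0,0]]]'
python3 -m handwheel '[[[1,0,0.01,0,0],[1,0,0.02,0,0],[1,0,0.02,0,0],[1,0,0.02,0,0],[1,0,0.02,0,0],[1,0,0.02,0,0],[1,0,0.02,0,0],[1,0,0.02,0,0],[1,0,0.02,0,0],[1,0,0.02,0,0]]]'
```

```text
time_s: 13.05
tool_pos: [579.6, 141.1, 10.3]
tcp_rot: [-2.066, -2.366, 0.002]
wrist_force: [-7.8, -0.8, 5.0]
width: -0.1
grasp_force: 4.2
time_s: 13.88
tool_pos: [579.8, 141.1, 10.3]
tcp_rot: [-2.063, -2.363, 0.008]
wrist_force: [-20.1, -2.7, 13.3]
width: 0.4
grasp_force: 10.1
```

```bash
python3 -m handwheel '[[[1,0,-0.15,0,0],[1,0,-0.3,0,0],[1,0,-0.3,-0.2,0],[1,0,-0.3,-0.5,0],[0.5,0,-0.3,-0.8,0],[0,0,-0.3,-1,0],[0,0,-0.3,-1,0],[0,0,-0.3,-1,0],[0,0,-0.3,-1,0],[0,0,-0.3,-1,0]]]'
python3 -m handwheel '[[[0,0,0.3,-0.3,0],[0,0,0.5,-0.6,0],[0,0,0.5,-1,0],[0,0,0.5,-1,0],[0,0,0.5,-1,0],[0,0,0.5,-1,0],[0,0,0.5,-1,0],[0,0,0.5,-1,0],[0,0,0.5,-1,0],[0,0,0.5,-1,0]]]'
python3 - <<'E'
from h import *
m,p,d=cam("wrist"); P=cloud(m,d); hubs(P,p,(540,677,80,220)); stand(P,90,240)
t=ortho(m,p,570,740,80,220,34,4); cv2.imwrite("pics/i4.png",cv2.resize(t,(480,583)))
# along-axis: nearest block-face x vs hub front for several lateral lines
yaw=.136;c,s=np.cos(yaw),np.sin(yaw);L=P-np.array([682,155.6,0]);u=L[...,0]*c+L[...,1]*s;v=-L[...,0]*s+L[...,1]*c
for a in(-38,-28,28,38):
    w=abs(v-a)<3; h=w&(abs(P[...,2]-34)<2.5)&(u>-95)&(u<10); b=w&(abs(P[...,2]-56)<3)&(abs(u)<60)
    print(a,'hub u',np.percentile(u[h],[1,99]).round(1) if h.any() else 0,'block u0',np.percentile(u[b],1).round(1) if b.any() else 0)
E
```

```text
time_s: 14.72
tool_pos: [551.9, 137.2, 108.5]
tcp_rot: [-2.066, -2.365, 0.003]
wrist_force: [0.2, 0.5, -0.3]
width: 72.1
grasp_force: 0.0
time_s: 15.55
tool_pos: [601.7, 144.1, 209.5]
tcp_rot: [-2.066, -2.366, 0.002]
wrist_force: [-0.4, 0.5, -0.1]
width: 85.7
grasp_force: 0.0
hub z34.0 [637.6 149.3] [88.6 98.4] 7.4 4815 [[587.4000244140625, 192.39999389648438], [600.0, 94.9000015258789], [687.9000244140625, 106.19999694824219], [675.2999877929688, 203.8000030517578]]
hub z31.5 [656.7 152.2] [43.7 23.8] 7.7 688 [[633.5, 161.0], [636.7000122070312, 137.5], [680.0, 143.3000030517578], [676.7999877929688, 166.89999389648438]]
blocktop z55.9 ((703.5828247070312, 159.3551483154297), (44.20987319946289, 85.29804229736328), 7.913331031799316) 3398
corners [[675.7999877929688, 198.60000610351562], [687.5999755859375, 114.0999984741211], [731.2999877929688, 120.19999694824219], [719.5999755859375, 204.60000610351562]]
-38 hub u [-88.2  -0.3] block u0 1.5
-28 hub u [-87.8  -0.3] block u0 1.3
28 hub u [-88.8  -0.1] block u0 1.3
38 hub u [-88.8   0.2] block u0 1.8
```

View pics/i4.png

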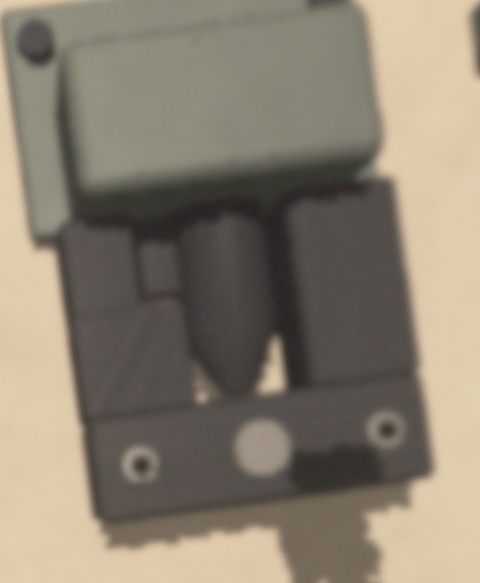

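```bash
python3 -m handwheel '[[[0,-0.2,0,0,0],[0,-0.5,-0.1,0,0],[0,-0.8,-0.2,0,0],[0,-1,-0.3,-0.2,0],[0,-1,-0.3,-0.2,0],[0,-1,-0.3,-0.2,0],[0,-1,-0.3,-0.2,0],[0,-1,-0.3,-0.2,0],[0,-1,-0.3,-0.2,0],[0,-1,-0.3,-0.2,0]]]'
python3 -m handwheel '[[[0,-0.3,0,0,0],[0,-0.6,-0.1,0,0],[0,-1,-0.3,0,0],[0,-1,-0.3,0,0],[0,-1,-0.3,0,0],[0,-1,-0.3,0,0],[0,-1,-0.3,0,0],[0,-1,-0.3,0,0],[0,-1,-0.3,0,0],[0,-1,-0.3,0,0]]]'
python3 -m handwheel '[[[0,-0.3,0,0,0],[0,-0.6,-0.1,0,0],[0,-1,-0.3,0,0],[0,-1,-0.3,0,0],[0,-1,-0.3,0,0],[0,-1,-0.3,0,0],[0,-1,-0.3,0,0],[0,-1,-0.3,0,0],[0,-1,-0.3,0,0],[0,-1,-0.3,0,0]]]'
cat >> h.py <<'E'
def shaft(P,p,f,yaw):
    c,s=np.cos(yaw),np.sin(yaw); L=P-np.array([*f,0]); u=L[...,0]*c+L[...,1]*s; v=-L[...,0]*s+L[...,1]*c
    k=(L[...,2]>14)&(L[...,2]<37)&(u>-62)&(u<-2)&(abs(v)<30)&(p.max(2)<100)
    for a in range(-55,0,6):
        w=k&(abs(u-a)<3)
        if w.sum()>5: print(a,v[w].min().round(1),v[w].max().round(1),'z',P[...,2][w].max().round(1))
E
python3 - <<'E'
from h import *
m,p,d=cam("wrist"); np.savez("pics/w5.npz",p=p,d=d); P=cloud(m,d); stand(P,-210,-70); hubs(P,p,(400,600,-420,-200))
cv2.imwrite("pics/w5.png",p); print(state()['tool_pos'])
E
```

```text
time_s: 16.43
tool_pos: [585.6, 41.9, 229.5]
tcp_rot: [-2.064, -2.367, 0.001]
wrist_force: [-0.4, -0.3, -0.9]
width: 85.2
grasp_force: 0.0
time_s: 17.27
tool_pos: [569.7, -61.3, 230.3]
tcp_rot: [-2.065, -2.368, -0.0]
wrist_force: [1.0, 0.7, 0.8]
width: 85.5
grasp_force: 0.0
time_s: 18.1
tool_pos: [553.5, -164.4, 230.3]
tcp_rot: [2.065, 2.368, 0.0]
wrist_force: [0.3, 0.2, -0.1]
width: 85.6
grasp_force: 0.0
blocktop z55.8 ((724.8345336914062, -165.52989196777344), (85.47266387939453, 44.24668884277344), 81.56417846679688) 2717
corners [[696.7000122070312, -204.60000610351562], [740.4000244140625, -211.0], [753.0, -126.5], [709.2000122070312, -120.0]]
hub z34.2 [ 494.5 -336.7] [89.3 99.6] 11.1 2965 [[441.1000061035156, -296.5], [460.29998779296875, -394.20001220703125], [548.0, -377.0], [528.7000122070312, -279.20001220703125]]
[ 553.42317595 -164.60512906  230.32580832]
```

View pics/w5.png

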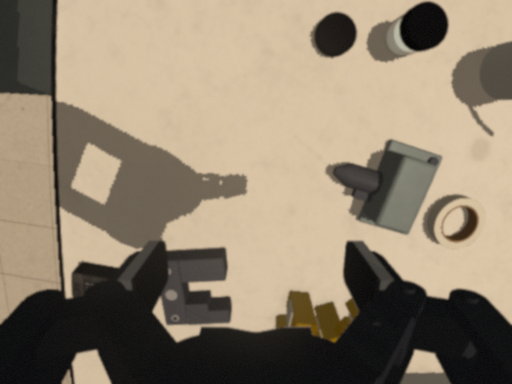

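```bash
python3 -m handwheel '[[[0.4,-0.3,-0.2,0,0],[0.4,-0.6,-0.4,0,0],[0.4,-0.82,-0.56,0,0],[0.4,-0.82,-0.56,0,0],[0.4,-0.82,-0.56,0,0],[0.4,-0.82,-0.56,0,0],[0.4,-0.82,-0.56,0,0],[0.4,-0.82,-0.56,0,0],[0.4,-0.82,-0.56,0,0],[0.4,-0.82,-0.56,0,0]]]'
python3 -m handwheel '[[[0.4,-0.3,-0.2,0,0],[0.4,-0.6,-0.4,0,0],[0.4,-0.82,-0.55,0.2,-0.018],[0.4,-0.82,-0.55,0.5,-0.018],[0.4,-0.82,-0.55,0.7,-0.018],[0.4,-0.82,-0.55,0.7,-0.018],[0.4,-0.82,-0.55,0.7,-0.018],[0.4,-0.82,-0.55,0.7,-0.018],[0.4,-0.82,-0.55,0.7,-0.018],[0.4,-0.82,-0.55,0.7,-0.018]]]'
cat >> h.py <<'E'
def slot(P,c,yaw):
    C,S=np.cos(yaw),np.sin(yaw);L=P-np.array([*c,0]);u=L[...,0]*C+L[...,1]*S;v=-L[...,0]*S+L[...,1]*C
    for a in(-5,5,25,35,41):
        w=(abs(u-a)<2)&(abs(P[...,2]-34)<3)&(abs(v)<60); l=v[w&(v>0)]; r=v[w&(v<0)]
        print('u',a,'left arm',l.min().round(1),l.max().round(1),'right arm',r.min().round(1),r.max().round(1))
E
python3 - <<'E'
from h import *
m,p,d=cam("wrist"); P=cloud(m,d); hubs(P,p,(430,600,-420,-200))
slot(P,(494.5,-336.7),np.radians(11.1))
k=(P[...,2]>15)&(P[...,2]<34)&(P[...,0]>300)&(P[...,0]<430)&(P[...,1]>-420)&(P[...,1]<-280)&(p.max(2)<90)
print('adapter',k.sum(),P[k].min(0) if k.any() else'',P[k].max(0) if k.any() else '')
s=state(); print(s['tool_pos'],R.from_rotvec(s['tcp_rot']).as_matrix()[:2,:2].round(4),s['width'])
E
```

```text
time_s: 18.98
tool_pos: [509.1, -253.5, 230.3]
tcp_rot: [2.065, 2.367, 0.0]
wrist_force: [0.6, -0.3, 0.3]
width: 51.3
grasp_force: 0.0
time_s: 19.82
tool_pos: [466.1, -342.9, 162.3]
tcp_rot: [1.996, 2.422, 0.0]
wrist_force: [-0.1, -0.8, -0.8]
width: 51.1
grasp_force: 0.0
hub z34.1 [ 493.2 -337.6] [87.4 98.4] 11.4 5377 [[440.6000061035156, -298.1000061035156], [460.1000061035156, -394.5], [545.7999877929688, -377.20001220703125], [526.2999877929688, -280.79998779296875]]
u -5 left arm 15.9 48.3 right arm -50.8 -17.8
u 5 left arm 15.6 48.5 right arm -50.7 -17.8
u 25 left arm 15.5 48.5 right arm -49.0 -29.5
u 35 left arm 15.8 48.6 right arm -49.9 -29.2
u 41 left arm 15.5 48.6 right arm -51.2 -29.7
adapter 4379 [ 326.0425317  -380.30928274   15.00280089] [ 414.2696997  -332.30901203   32.82839568]
[ 465.98129474 -342.85731805  161.90903393] [[-0.191   0.9816]
 [ 0.9816  0.191 ]] 51.19777388909335
```

```bash
python3 -m handwheel '[[[0.4,0,-0.01,0.3,0],[0.4,0,-0.01,0.6,0],[0.4,0,-0.01,1,0],[0.4,0,-0.01,1,0],[0.4,0,-0.01,1,0],[0.4,0,-0.01,1,0],[0.4,0,-0.01,1,0],[0.4,0,-0.01,1,0],[0.4,0,-0.01,1,0],[0.4,0,-0.01,1,0]]]'
python3 -m handwheel '[[[0.4,0,0,0.2,0],[0.4,0,0,0.4,0],[0.4,0,0,0.53,0],[0.4,0,0,0.53,0],[0.4,0,0,0.53,0],[1,0,0,0.53,0],[1,0,0,0.53,0],[1,0,0,0.53,0],[1,0,0,0.53,0],[1,0,0,0.53,0]]]'
python3 -m handwheel '[[[1,0,0,0,0],[1,0,0,0,0],[1,0,0,0,0],[1,0,0,0,0],[1,0,0,0,0],[1,0,0,0,0],[1,0,0,0,0],[1,0,0,0,0],[1,0,0,0,0],[1,0,0,0,0]]]'
python3 - <<'E'
from h import *
s=state(); print(s['tool_pos'],R.from_rotvec(s['tcp_rot']).as_matrix()[:2,:2].round(4),s['width'])
f=np.load("pics/w5.npz");m=camera_model("wrist")
# rebuild w5 camera pose: same camera-to-tool transform
T=R.from_rotvec(s['tcp_rot']).as_matrix(); T5=R.from_rotvec([2.065,2.368,0]).as_matrix()
m['eye']=np.array([553.42,-164.6,230.33])+T5@T.T@(m['eye']-s['tool_pos']); m['orientation']=R.from_matrix(T5@T.T@rot(m)).as_rotvec()
P=cloud(m,f['d']); stand(P,-210,-70); shaft(P,f['p'],(702.95,-162.3),-.1467)
E
```

```text
time_s: 20.7
tool_pos: [464.8, -343.3, 61.5]
tcp_rot: [1.997, 2.422, 0.0]
wrist_force: [0.2, 0.1, -0.2]
width: 51.1
grasp_force: 0.0
time_s: 21.53
tool_pos: [465.3, -343.6, 9.2]
tcp_rot: [1.997, 2.421, 0.0]
wrist_force: [0.5, 1.8, 6.0]
width: 31.2
grasp_force: 61.9
time_s: 22.37
tool_pos: [465.3, -343.6, 9.1]
tcp_rot: [1.997, 2.421, 0.0]
wrist_force: [1.1, 0.7, 5.5]
width: 30.9
grasp_force: 61.9
[ 465.29390144 -343.60875955    9.12889475] [[-0.1905  0.9817]
 [ 0.9817  0.1905]] 30.861323295398574
blocktop z55.7 ((724.6848754882812, -165.70782470703125), (85.47289276123047, 44.248111724853516), 81.56724548339844) 2716
corners [[696.5, -204.6999969482422], [740.2999877929688, -211.1999969482422], [752.7999877929688, -126.69999694824219], [709.0999755859375, -120.19999694824219]]
-55 -6.3 6.2 z 25.7
-49 -9.2 9.3 z 27.9
-43 -12.7 12.7 z 33.0
-37 -13.3 13.9 z 33.1
-31 -14.9 14.1 z 34.1
-25 -23.4 13.9 z 35.0
-19 -24.8 14.6 z 34.1
-13 -25.1 14.4 z 34.2
-7 -25.4 14.4 z 33.9
-1 -24.3 14.5 z 33.9
```

```bash
python3 -m handwheel '[[[1,0.1,0.08,0,0],[1,0.2,0.16,0,0],[1,0.32,0.24,0,0],[1,0.44,0.32,0,0],[1,0.56,0.4,0,0],[1,0.68,0.46,0,0],[1,0.8,0.5,0,0],[1,0.91,0.5,0,0],[1,0.91,0.5,0,0],[1,0.91,0.5,0,0]]]'
python3 -m handwheel '[[[1,0.1,0.04,0,0],[1,0.2,0.08,0,0.02],[1,0.32,0.12,0,0.04],[1,0.44,0.16,0,0.06],[1,0.56,0.2,0,0.08],[1,0.68,0.24,0,0.1],[1,0.8,0.28,0,0.108],[1,0.91,0.3,0,0.108],[1,0.914,0.3,0,0.108],[1,0.914,0.3,0,0.108]]]'
cat >> h.py <<'E'
def rel(f,yaw):
    s=state(); T=R.from_rotvec(s['tcp_rot']).as_matrix(); ty=np.arctan2(T[1,1],T[0,1]); q=s['tool_pos'][:2]-np.array(f)
    print('u,v',(q@[np.cos(yaw),np.sin(yaw)]).round(1),(q@[-np.sin(yaw),np.cos(yaw)]).round(1),'dyaw deg',np.degrees(ty-yaw).round(2),s['tool_pos'].round(1),s['width'])
E
python3 - <<'E'
from h import *
rel((702.9,-162.4),-.1467)
m,p,d=cam("wrist"); P=cloud(m,d); s=state();T=R.from_rotvec(s['tcp_rot']).as_matrix()
L=(P-s['tool_pos'])@T
for a in(0,20,50,65):
    w=(abs(L[...,1]-a)<3)&(abs(P[...,2]-34)<2.5)&(L[...,0]<60)&(L[...,0]>20); 
    if w.any(): print(a,'left edge',L[...,0][w].max().round(1))
E
```

```text
time_s: 23.2
tool_pos: [497.2, -243.0, 9.1]
tcp_rot: [1.996, 2.423, 0.003]
wrist_force: [-0.0, 5.5, 9.9]
width: 31.2
grasp_force: 62.4
time_s: 24.03
tool_pos: [509.4, -147.9, 9.1]
tcp_rot: [2.377, 2.051, 0.004]
wrist_force: [0.2, 3.8, 10.3]
width: 31.0
grasp_force: 62.4
u,v -193.6 -13.9 dyaw deg -0.01 [ 509.4 -147.9    9.1] 31.031855746985748
0 left edge 49.7
20 left edge 49.8
50 left edge 49.9
65 left edge 49.7
```

```bash
python3 -m handwheel '[[[1,0.06,0.06,0,0],[1,0.136,0.14,0,0],[1,0.136,0.22,0,0],[1,0.136,0.3,0,0],[1,0.136,0.38,0,0],[1,0.136,0.46,0,0],[1,0.136,0.54,0,0],[1,0.136,0.57,0,0],[1,0.136,0.57,0,0],[1,0.136,0.57,0,0]]]'
python3 -c "
from h import *
rel((702.9,-162.4),-.1467)"
```

```text
time_s: 24.92
tool_pos: [567.2, -143.6, 9.1]
tcp_rot: [2.378, 2.051, 0.001]
wrist_force: [-1.9, 0.5, 9.1]
width: 30.9
grasp_force: 62.5
u,v -137.0 -1.2 dyaw deg -0.04 [ 567.2 -143.6    9.1] 30.88296795961359
```

```bash
python3 -m handwheel '[[[1,0.009,0.03,0,0],[1,0.009,0.06,0,0],[1,0.009,0.09,0,0],[1,0.009,0.12,0,0],[1,0.009,0.15,0,0],[1,0.009,0.18,0,0],[1,0.009,0.2,0,0],[1,0.009,0.22,0,0],[1,0.009,0.22,0,0],[1,0.009,0.22,0,0]]]'
python3 -m handwheel '[[[1,0,0.03,0,0],[1,0,0.06,0,0],[1,0,0.09,0,0],[1,0,0.12,0,0],[1,0,0.15,0,0],[1,0,0.18,0,0],[1,0,0.2,0,0],[1,0,0.21,0,0],[1,0,0.21,0,0],[1,0,0.21,0,0]]]'
python3 -c "
from h import *
rel((702.9,-162.4),-.1467)
m,p,d=cam('side');P=cloud(m,d);hubs(P,p,(560,698,-230,-90));m,p,d=cam('wrist');P=cloud(m,d);hubs(P,p,(560,698,-230,-90))"
```

```text
time_s: 25.75
tool_pos: [588.5, -145.9, 9.1]
tcp_rot: [2.379, 2.051, 0.0]
wrist_force: [-6.0, 0.5, 11.3]
width: 30.9
grasp_force: 62.7
time_s: 26.58
tool_pos: [609.1, -148.9, 9.1]
tcp_rot: [2.379, 2.051, -0.0]
wrist_force: [-6.8, 1.2, 11.5]
width: 30.9
grasp_force: 62.6
u,v -94.8 -0.4 dyaw deg -0.05 [ 609.1 -148.9    9.1] 30.90737674178173
hub z33.6 [ 638.9 -137. ] [108.  102.7] 26.3 349 [[567.7000122070312, -115.0], [613.2999877929688, -207.0], [710.0999755859375, -159.10000610351562], [664.5, -67.0]]
hub z34.0 [ 632.8 -143.7] [ 82.4 103.1] 82.0 23016 [[576.0, -177.3000030517578], [678.2000122070312, -191.6999969482422], [689.7000122070312, -110.0], [587.5, -95.69999694824219]]
hub z31.6 [ 677.8 -157.7] [23.8 42.9] 81.6 3152 [[654.7999877929688, -166.39999389648438], [697.2000122070312, -172.6999969482422], [700.7000122070312, -149.10000610351562], [658.2999877929688, -142.8000030517578]]
hub z34.0 [ 671.4 -190.7] [ 4.1 14.6] 39.8 161 [[665.2000122070312, -186.39999389648438], [674.5, -197.60000610351562], [677.5999755859375, -195.0], [668.2999877929688, -183.8000030517578]]
```

Low force, front 20 mm from the stand, same state as with the first hub. Release, step back, push home.

```bash
python3 -m handwheel '[[[0.55,0,0,0,0],[0.55,0,0,0,0],[0.55,0,0,0,0],[0.55,0,0,0,0],[0.55,0,-0.02,0,0],[0.55,0,-0.02,0,0],[0.55,0,-0.02,-0.1,0],[0.55,0,-0.02,-0.3,0],[0.55,0,-0.02,-0.5,0],[0.55,0,-0.02,-0.6,0]]]'
python3 -m handwheel '[[[1,0,-0.2,-0.05,0],[1,0,-0.5,-0.05,0],[1,0,-0.5,-0.05,0],[1,0,-0.5,0,0],[1,0,-0.5,0.2,0],[1,0,-0.5,0.4,0],[1,0,-0.5,0.58,0],[1,0,-0.5,0.58,0],[1,0,-0.5,0.58,0],[1,0,-0.5,0.58,0]]]'
python3 -m handwheel '[[[1,0,0.1,0,0],[1,0,0.2,0,0],[1,0,0.24,0,0],[1,0,0.27,0,0],[1,0,0.3,0,0],[1,0,0.32,0,0],[1,0,0.34,0,0],[1,0,0.36,0,0],[1,0,0.37,0,0],[1,0,0.37,0,0]]]'
python3 -m handwheel '[[[1,0,0.01,0,0],[1,0,0.02,0,0],[1,0,0.03,0,0],[1,0,0.03,0,0],[1,0,0.03,0,0],[1,0,0.03,0,0],[1,0,0.03,0,0],[1,0,0.03,0,0],[1,0,0.03,0,0],[1,0,0.03,0,0]]]'
python3 -c "
from h import *
rel((702.9,-162.4),-.1467)"
```

```text
time_s: 27.52
tool_pos: [608.4, -149.0, 70.9]
tcp_rot: [2.376, 2.049, 0.004]
wrist_force: [0.3, 0.2, 1.4]
width: 38.8
grasp_force: 0.0
time_s: 28.35
tool_pos: [559.0, -141.7, 10.6]
tcp_rot: [2.378, 2.05, 0.002]
wrist_force: [1.1, -0.5, 0.9]
width: 0.2
grasp_force: 0.0
time_s: 29.18
tool_pos: [594.6, -146.8, 9.4]
tcp_rot: [2.379, 2.051, 0.0]
wrist_force: [-3.5, 0.9, 2.2]
width: 0.2
grasp_force: 1.3
time_s: 30.02
tool_pos: [597.5, -147.2, 9.3]
tcp_rot: [2.379, 2.051, 0.001]
wrist_force: [-0.7, 0.4, 0.8]
width: -0.1
grasp_force: 0.7
u,v -106.5 -0.4 dyaw deg -0.05 [ 597.5 -147.2    9.3] -0.09700848615636762
```

```bash
python3 -m handwheel '[[[1,0,0.01,0,0],[1,0,0.02,0,0],[1,0,0.03,0,0],[1,0,0.03,0,0],[1,0,0.03,0,0],[1,0,0.03,0,0],[1,0,0.03,0,0],[1,0,0.03,0,0],[1,0,0.03,0,0],[1,0,0.03,0,0]]]'
python3 -m handwheel '[[[1,0,0.01,0,0],[1,0,0.02,0,0],[1,0,0.02,0,0],[1,0,0.02,0,0],[1,0,0.02,0,0],[1,0,0.02,0,0],[1,0,0.02,0,0],[1,0,0.02,0,0],[1,0,0.02,0,0],[1,0,0.02,0,0]]]'
```

```text
time_s: 30.85
tool_pos: [600.4, -147.7, 9.3]
tcp_rot: [2.379, 2.051, 0.0]
wrist_force: [-1.1, 0.6, 0.6]
width: 0.3
grasp_force: 1.0
time_s: 31.68
tool_pos: [600.8, -147.7, 9.3]
tcp_rot: [-2.377, -2.049, 0.004]
wrist_force: [-11.5, 2.2, 7.8]
width: 0.2
grasp_force: 6.1
```

```bash
python3 -m handwheel '[[[1,0,0.01,0,0],[1,0,0.01,0,0],[1,0,0.01,0,0],[1,0,0.01,0,0],[1,0,0.01,0,0],[1,0,0.01,0,0],[1,0,0.01,0,0],[1,0,0.01,0,0],[1,0,0.01,0,0],[1,0,0.01,0,0]]]'
python3 -m handwheel '[[[1,0,-0.15,0,0],[1,0,-0.3,0,0],[1,0,-0.3,-0.2,0],[1,0,-0.3,-0.5,0],[0.5,0,-0.3,-0.8,0],[0,0,-0.3,-1,0],[0,0,-0.3,-1,0],[0,0,-0.3,-1,0],[0,0,-0.3,-1,0],[0,0,-0.3,-1,0]]]'
python3 -m handwheel '[[[0,0,0.3,-0.3,0],[0,0,0.5,-0.6,0],[0,0,0.5,-1,0],[0,0,0.5,-1,0],[0,0,0.5,-1,0],[0,0,0.5,-1,0],[0,0,0.5,-1,0],[0,0,0.5,-1,0],[0,0,0.5,-1,0],[0,0,0.5,-1,0]]]'
python3 - <<'E'
from h import *
m,p,d=cam("wrist"); P=cloud(m,d); hubs(P,p,(540,703,-240,-80)); stand(P,-225,-70)
t=ortho(m,p,590,760,-230,-90,34,3)
yaw=-.1467;c,s=np.cos(yaw),np.sin(yaw);L=P-np.array([702.9,-162.4,0]);u=L[...,0]*c+L[...,1]*s;v=-L[...,0]*s+L[...,1]*c
for a in(-38,-31,28,38):
    w=abs(v-a)<3; h=w&(abs(P[...,2]-34)<2.5)&(u>-95)&(u<10); b=w&(abs(P[...,2]-56)<3)&(abs(u)<60)
    print(a,'hub u',np.percentile(u[h],[1,99]).round(1),'block u0',np.percentile(u[b],1).round(1))
m,p,d=cam("side"); P=cloud(m,d); q=p[80:345,130:330]; q=cv2.resize(q,(385,510)); 
print('side'); hubs(P,p,(420,600,280,420)); hubs(P,p,(560,681,80,220))
o=np.zeros((510,385+420,3),np.uint8); o[:,:385]=q; t=t[:510,:415]; o[:t.shape[0],385:385+t.shape[1]]=t; cv2.imwrite("pics/f.png",o[:,:800])
E
```

```text
time_s: 32.52
tool_pos: [600.9, -147.7, 9.3]
tcp_rot: [-2.375, -2.048, 0.006]
wrist_force: [-17.2, 2.7, 11.1]
width: -0.1
grasp_force: 9.0
time_s: 33.35
tool_pos: [572.9, -143.4, 107.5]
tcp_rot: [-2.377, -2.05, 0.002]
wrist_force: [-0.1, 0.7, -0.3]
width: 72.1
grasp_force: 0.0
time_s: 34.18
tool_pos: [622.7, -151.0, 208.5]
tcp_rot: [-2.378, -2.051, 0.001]
wrist_force: [0.4, -0.0, 0.1]
width: 85.4
grasp_force: 0.0
hub z33.9 [ 659.8 -155.8] [97.7 90.7] 81.9 5907 [[608.0, -197.6999969482422], [697.7999877929688, -210.60000610351562], [711.5999755859375, -113.9000015258789], [621.7999877929688, -101.0]]
blocktop z55.9 ((725.0059814453125, -165.19895935058594), (86.3445816040039, 44.45392608642578), 80.72212219238281) 3427
corners [[696.0999755859375, -204.1999969482422], [740.0, -211.39999389648438], [753.9000244140625, -126.19999694824219], [710.0, -119.0]]
-38 hub u [-87.9   0.2] block u0 1.6
-31 hub u [-87.7  -0. ] block u0 1.3
28 hub u [-87.5   0.7] block u0 1.9
38 hub u [-87.5   0.6] block u0 2.1
side
hub z33.5 [501.4 347.5] [ 89.7 100.9] 10.7 869 [[448.0, 388.70001220703125], [466.79998779296875, 289.6000061035156], [554.9000244140625, 306.29998779296875], [536.0999755859375, 405.5]]
hub z33.6 [639.3 150. ] [ 92.1 101.3] 6.2 663 [[588.0999755859375, 195.39999389648438], [599.0, 94.69999694824219], [690.5, 104.5999984741211], [679.7000122070312, 205.3000030517578]]
```

View pics/f.png

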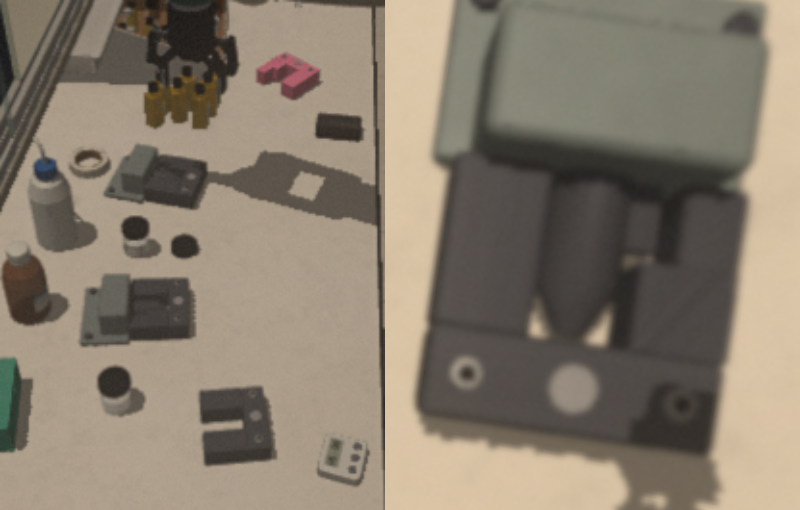

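Both keyed hubs sit flush on their stands: hub_right at (585,320), key in keyway, and hub_left at (160,305). The blank hub, the pink look-alike and the bystanders have not moved, and the gripper is clear.

```bash
python3 -c "
from cell import hand_in
print(hand_in())"
```

```text
the job is handed in; nothing more can be done
None
```

Both keyed hubs are home and flush on their matching shafts, the blank hub and everything else were left where they were, and the job was handed in with the clock at about 34 s of the 72 s allowed.

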